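# Change the batch in a sherd-sample clamp block

### The arm

A 7-joint arm with a two-finger parallel gripper is mounted at the origin on a cart in front of the work surface, level with it; the furniture and walls round the work are solid. World frame = base frame: x ahead of the robot, y to its left, z up, the work surface at z = 0. Lengths are in m, angles in rad, forces in N, time in s.
With the tool pointing down it reaches from about 0.425 to 0.95 m from the base axis. Payload 4.7 kg.
Tool frame: the origin (TCP) lies between the finger pads; the fingertips stand 25 mm ahead of it and the grasp point (between the pads) lies 6 mm ahead of it; z points along the fingers, y is the line along which they close (so a half turn about z gives the same grasp; the last joint's range is limited). The gripper opens to 85 mm and grips with 20 to 120 N. Pads are 22 mm wide; open, the fingers measure 114 mm over their backs; the gripper's body (76 mm by 85 mm) begins 54 mm behind the grasp point. The pads swing forward as they close: fully open they stand 13 mm farther back than shut.
Start: joints at [-1.308, 0.469, -0.049, 1.532, 0.024, 1.141, -0.082], TCP at [0.194, 0.646, 0.256] pointing down, gripper open.
Joint ranges: [-2.59, 2.59], [-0.33, 1.99], [-1.39, 1.29], [0.1, 2.45], [-1.04, 4.18], [0.21, 1.99], [-2.66, 2.66]. Speed limits (rad/s): [2.57, 2.57, 3.14, 3.14, 3.14, 3.14, 3.14].

### API

Orientations are given as a 3x3 rotation matrix whose columns are the frame's x, y, z axes.
In Python, from rig import * gives the robot as it stands. Calls block until the motion is done:
- movep(position, orientation): joint-space move of the TCP to a pose.
- move_l(position, attitude=None, feed=0.15, until_force=None): straight line of the TCP; attitude=None keeps the orientation; feed is the mean speed in m/s. With until_force (N) it stops when the force on the tool has changed by that much, and returns True; else False.
- move_joints(angles): joint-space move.
- command_gripper(opening, newtons=None): finger opening in m; newtons is the grip in N (None keeps the last); returns when the fingers have stopped.
- sleep(seconds).
- inverse_kinematics(position, orientation): joint angles nearest the present ones, or None.
- sense(): the state.
- camera(name): name is "side" or "top"; returns (picture, depth): 400x640x3 uint8, red, green, blue; 400x640 float32, m along the optical axis (not along the pixel's ray), 0 where there is no reading.
- camera_params(name): a dict with "K" (3x3 intrinsics, pixels), "position" and "rotation" of the camera in the world. Camera axes: x right, y down, z forward; pixel columns grow to the right and rows downward; lengths in m; the calibration is good to about 2 mm. A picture is of the moment at which its call begins. camera_params takes no time and is no camera call.
A pose or a line that the arm cannot do raises Unreachable and nothing moves.
- finish_job(): hands the job in; it is judged then, once.
The state is a dict: "time_s": time; "joint_pos": joint angles; "qd": joint speeds; "joint_efforts": joint torques, N m; "position": TCP position; "tcp_rot": TCP orientation; "wrist_force": force on the tool from outside, world axes, zero at the start; "ft_torque": the same for the moment, N m; "finger_gap": finger opening in m; "gripper_force": force on a finger pad.
Only numpy, scipy, OpenCV 4.12 (cv2) and the standard library are available. Lean on these libraries where they do the work, as an engineer would, in place of code of your own. Each camera call takes 0.05 s, during which the arm holds its last target. There are 200 camera calls.

### The job

Change over the sample holder: swing the clamp lever open, take out every saw-cut resin sample it holds and lay them flat, slot up and side by side, on the floor of the grey tray, then put each uncut resin sample lying on the table into a bay of its own, right way up and pushed home square against both the back fence and the side fence of its bay. When they are all in, swing the lever fully shut so that its bar presses on the samples; leave the sherd and the loupe on the table undisturbed.

Things in the scene. Friction and masses are not known exactly. Their poses are not given: they have to be found in the camera images.
- clamp_block: Fixed grey metal block. x points from its front (lever handle) to its back (hinge), y to its left, z up; origin on the table under the middle seat. Spans x -55..+100, y -98..+98 mm; bed top 16 mm high. One back fence across the bed, face at x +27 mm. Three bays 62 mm apart, open in front, 56 mm wide, each with a 6 mm thick side fence on its +y side. Fences stand 6 mm above the bed
- seat1 (a point): Point on the bed, left (+y) bay: where the origin of a sample lies when it touches both fences of the bay (27 mm before the back fence's face and 14 mm right of the side fence's face); axes as the block's
- seat2 (a point): The same for the middle bay
- seat3 (a point): The same for the right (-y) bay
- clamp_lever (a joint): Lever angle, rad: 0 = shut, level, its cross bar (164 mm long, over the middle of all three seats, 66 mm from the hinge) on the tops of 20 mm samples; -0.03 stop with empty bays; grows as the handle swings up and back over the hinge, stop at 2.1. Stiff (0.2 N m): stays where it is left. A central arm 12 mm wide leads to the handle
- lever_hinge (a point): Point on the hinge axis of the lever, in the middle; the axis is the block's y; 66 mm behind the middle seat and 41 mm above the table
- lever_grip (a point): Centre of the lever's handle: a black barrel 24 mm in diameter, 26 mm long along the block's y, grasped by its two ends; 138 mm from the hinge; at 0 it lies 45 mm above the table, 72 mm before the middle seat
- tray: Fixed grey open tray for the cut samples, outside 160 (x) x 170 (y) x 24 mm, walls and floor 4 mm; origin: centre of its underside
- fresh1: Uncut sample: white resin block 54 (x) x 28 (y) x 20 (z) mm, 50 g, smooth top with a patch of brown sherd in one piece, lying on the table to the right of the clamp block (may be absent: two or three are there). Origin: centre of the underside, z up
- fresh2: Uncut sample: white resin block 54 (x) x 28 (y) x 20 (z) mm, 50 g, smooth top with a patch of brown sherd in one piece, lying on the table to the right of the clamp block (may be absent: two or three are there). Origin: centre of the underside, z up
- fresh3: Uncut sample: white resin block 54 (x) x 28 (y) x 20 (z) mm, 50 g, smooth top with a patch of brown sherd in one piece, lying on the table to the right of the clamp block (may be absent: two or three are there). Origin: centre of the underside, z up
- cut1: Saw-cut sample: the same white block 54 (x) x 28 (y) x 20 (z) mm, 50 g, but with a narrow saw slot across the middle of its top; held in a bay of the clamp block at the start, x along the bay (may be absent: one or two are there). Origin: centre of the underside, z up
- cut2: Saw-cut sample: the same white block 54 (x) x 28 (y) x 20 (z) mm, 50 g, but with a narrow saw slot across the middle of its top; held in a bay of the clamp block at the start, x along the bay (may be absent: one or two are there). Origin: centre of the underside, z up
- cut3: Saw-cut sample: the same white block 54 (x) x 28 (y) x 20 (z) mm, 50 g, but with a narrow saw slot across the middle of its top; held in a bay of the clamp block at the start, x along the bay (may be absent: one or two are there). Origin: centre of the underside, z up
- sherd_a2: Loose brown pot sherd 56 x 46 x 11 mm, a bystander; origin: centre of its underside
- loupe: Loose black loupe, 38 mm wide and 20 mm high, a bystander; origin: centre of its underside
Not all that is in view belongs to the job. What is shaped like the cut1 but red or yellow is not meant.

How it is judged:
On the way, in this order (a step that is already met when the one before it is completed fails the run):
1. the lever is swung open (beyond 1.3 rad) (value of joint clamp_lever above 1.3 rad), for 0.2 s.
2. with the lever still open, every cut sample lies flat in the tray and every uncut sample is home against both fences of a bay (value of joint clamp_lever above 1 rad and x of cut1 in the frame of tray between -0.075 and 0.075 m and y of cut1 in the frame of tray between -0.08 and 0.08 m and z of each of cut1, cut2, cut3 in the frame of tray below 0.009 m and angle between each of cut1, cut2, cut3's own z axis and vertical below 0.1 rad and x of cut2 in the frame of tray between -0.075 and 0.075 m and y of cut2 in the frame of tray between -0.08 and 0.08 m and x of cut3 in the frame of tray between -0.075 and 0.075 m and y of cut3 in the frame of tray between -0.08 and 0.08 m and (horizontal distance between fresh1 and seat1 below 0.0035 m or horizontal distance between fresh1 and seat2 below 0.0035 m or horizontal distance between fresh1 and seat3 below 0.0035 m) and angle between the x axis of each of fresh1, fresh2, fresh3 and the x axis of clamp_block, either way round below 0.06 rad and angle between each of fresh1, fresh2, fresh3's own z axis and vertical below 0.06 rad and z of fresh1 in the frame of clamp_block between 0.013 and 0.019 m and (horizontal distance between fresh2 and seat1 below 0.0035 m or horizontal distance between fresh2 and seat2 below 0.0035 m or horizontal distance between fresh2 and seat3 below 0.0035 m) and z of fresh2 in the frame of clamp_block between 0.013 and 0.019 m and (horizontal distance between fresh3 and seat1 below 0.0035 m or horizontal distance between fresh3 and seat2 below 0.0035 m or horizontal distance between fresh3 and seat3 below 0.0035 m) and z of fresh3 in the frame of clamp_block between 0.013 and 0.019 m), for 0.2 s.
At the end, for the whole second after the job is handed in: The lever is shut (below 0.04 rad); every uncut sample lies flat on the bed, its origin within 3.5 mm of a seat and its x axis within 0.06 rad of the block's, either way round; every cut sample lies flat on the tray's floor; all at rest (value of joint clamp_lever below 0.04 rad and x of cut1 in the frame of tray between -0.075 and 0.075 m and y of cut1 in the frame of tray between -0.08 and 0.08 m and z of each of cut1, cut2, cut3 in the frame of tray below 0.009 m and angle between each of cut1, cut2, cut3's own z axis and vertical below 0.1 rad and x of cut2 in the frame of tray between -0.075 and 0.075 m and y of cut2 in the frame of tray between -0.08 and 0.08 m and x of cut3 in the frame of tray between -0.075 and 0.075 m and y of cut3 in the frame of tray between -0.08 and 0.08 m and (horizontal distance between fresh1 and seat1 below 0.0035 m or horizontal distance between fresh1 and seat2 below 0.0035 m or horizontal distance between fresh1 and seat3 below 0.0035 m) and angle between the x axis of each of fresh1, fresh2, fresh3 and the x axis of clamp_block, either way round below 0.06 rad and angle between each of fresh1, fresh2, fresh3's own z axis and vertical below 0.06 rad and z of fresh1 in the frame of clamp_block between 0.013 and 0.019 m and (horizontal distance between fresh2 and seat1 below 0.0035 m or horizontal distance between fresh2 and seat2 below 0.0035 m or horizontal distance between fresh2 and seat3 below 0.0035 m) and z of fresh2 in the frame of clamp_block between 0.013 and 0.019 m and (horizontal distance between fresh3 and seat1 below 0.0035 m or horizontal distance between fresh3 and seat2 below 0.0035 m or horizontal distance between fresh3 and seat3 below 0.0035 m) and z of fresh3 in the frame of clamp_block between 0.013 and 0.019 m and linear speed of each of fresh1, fresh2, fresh3, cut1, cut2, cut3 below 0.02 m/s and velocity of joint clamp_lever below 0.05 rad/s); the robot touches nothing.
It fails at once if the bystander sherd is moved more than 3 cm (distance of sherd_a2 from where it was at the start of the episode above 0.03 m).
It fails at once if the bystander loupe is moved more than 3 cm (distance of loupe from where it was at the start of the episode above 0.03 m).
Of fresh1, fresh2, fresh3 only 2 to 3 are there at a start; the rules pass over those that are not, and their reading is None.
Of cut1, cut2, cut3 only 1 to 2 are there at a start; the rules pass over those that are not, and their reading is None.
At some moment in a run one of fresh1, fresh2, fresh3 may be knocked a few centimetres aside while the robot is not near it.
Once in a run the grip may slacken for a moment while it holds something.
It also fails if it takes over 210 s, if anything falls off the work surface, if the arm or the gripper's body presses on something with over 40 N, if the wrist force passes 120 N, or if a joint passes its speed limit or range.

## Working session

There is one attempt and no reset: what is moved stays moved. The work goes in short steps, each a Python script; the robot and the scene stay as the last script left them, time stands still between calls to the robot, and variables do not carry over. Pictures are saved under pics/ and viewed, at most 14 in all, crops included, and the job is handed in when it is done.

```bash
mkdir -p pics; ls; python3 - <<'E'
from rig import *
import cv2,numpy as np
for n in("top","side"):
    im,d=camera(n); p=camera_params(n); print(n,p["K"].round(1).tolist(),p["position"].round(3),p["rotation"].round(3).tolist(),(d==0).mean())
    cv2.imwrite(f"pics/{n}0.png",im[:,:,::-1]); np.savez(f"pics/{n}0.npz",im=im,d=d,**p)
E
```

```text
pics
top [[421.5, 0.0, 316.5], [0.0, 421.5, 198.2], [0.0, 0.0, 1.0]] [ 0.383 -0.047  1.322] [[0.004, -0.988, 0.154], [-1.0, -0.007, -0.013], [0.014, -0.154, -0.988]] 0.003828125
side [[381.4, 0.0, 318.4], [0.0, 381.4, 203.2], [0.0, 0.0, 1.0]] [ 0.366 -0.835  0.73 ] [[0.969, -0.155, 0.194], [-0.248, -0.622, 0.742], [0.005, -0.767, -0.641]] 0.00404296875
```

View pics/top0.png

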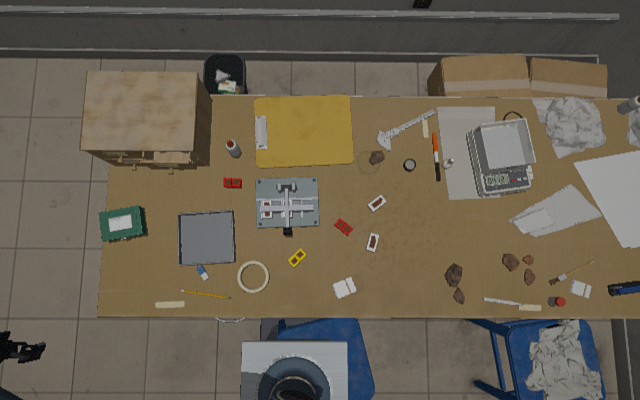

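View pics/side0.png

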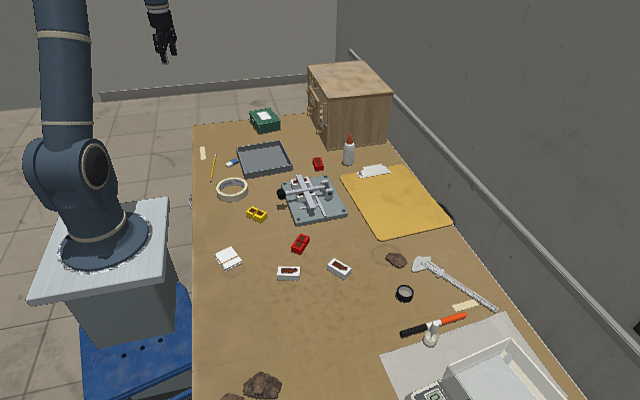

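```bash
python3 - <<'E'
import cv2,numpy as np
t=cv2.imread("pics/top0.png");s=cv2.imread("pics/side0.png")
a=cv2.resize(t[165:305,240:400],(800,700),interpolation=cv2.INTER_CUBIC)
a=cv2.resize(t[165:265,245:395],(780,520),interpolation=cv2.INTER_CUBIC)
b=cv2.resize(s[165:285,210:360],(750,600),interpolation=cv2.INTER_CUBIC)
cv2.imwrite("pics/c1.png",a);cv2.imwrite("pics/c2.png",b)
E
```

```text
(no output)
```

View pics/c1.png

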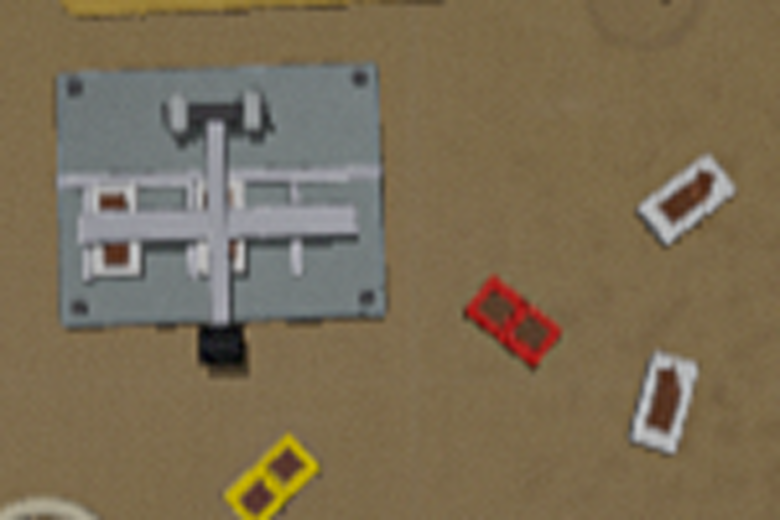

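View pics/c2.png

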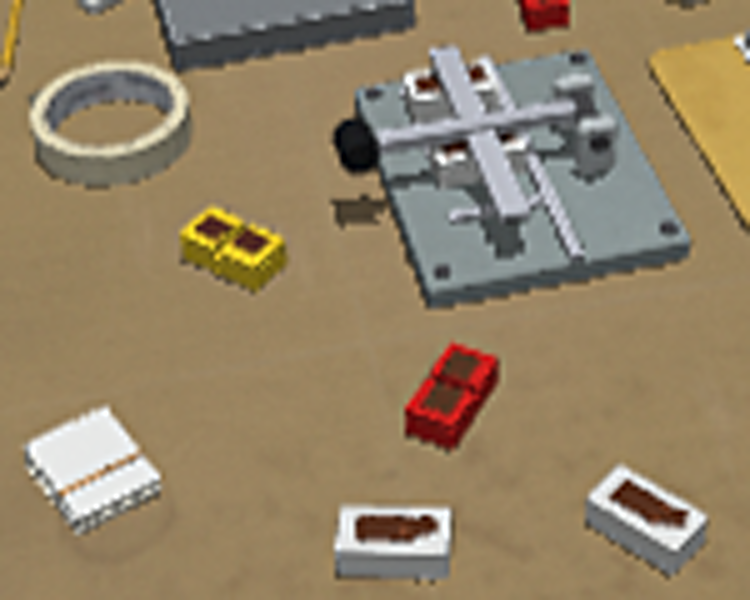

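The top view shows cut samples in the left bay (262,208) and the middle bay (288,208), with the right bay empty. The uncut samples are at (377,203) and (372,242), both white with a brown patch in one piece.

These could be mistaken for samples:
- the red blocks at (232,183) and (343,227)
- the yellow block at (297,257)
- the white notepads at (344,288) and (580,290)
- the eraser at (425,127)

The crops confirm the two uncut samples. Next I'll measure.

```bash
cat > h.py <<'E'
import numpy as np, cv2
def plane(p,uv,z):
    uv=np.atleast_2d(np.asarray(uv,float)); r=np.c_[uv,np.ones(len(uv))]@np.linalg.inv(p["K"]).T@p["rotation"].T
    c=p["position"]; return c+r*((z-c[2])/r[:,2])[:,None]
def proj(p,X):
    q=(np.atleast_2d(X)-p["position"])@p["rotation"]@p["K"].T; return q[:,:2]/q[:,2:]
def rect(mask,p,z):
    "largest blob -> centre, long-axis angle, (long, short) on plane z"
    cs,_=cv2.findContours(mask.astype(np.uint8),cv2.RETR_EXTERNAL,cv2.CHAIN_APPROX_NONE)
    c=max(cs,key=cv2.contourArea)[:,0]
    w=plane(p,c,z)[:,:2]; (c0,(a,b),t)=cv2.minAreaRect((w*1000).astype(np.float32))
    t=np.radians(t)
    if a<b: a,b,t=b,a,t+np.pi/2
    return np.array(c0)/1000,(t+np.pi/2)%np.pi-np.pi/2,(a,b)
def box(m,u0,u1,v0,v1):
    o=np.zeros_like(m); o[v0:v1,u0:u1]=m[v0:v1,u0:u1]; return o
def whites(im):
    "mask of white blocks with their brown patch filled in"
    h=cv2.cvtColor(im,cv2.COLOR_RGB2HSV); return (h[...,2]>165)&(h[...,1]<40)
E
python3 - <<'E'
import numpy as np,cv2
from h import *
for n in("top","side"):
    p=dict(np.load(f"pics/{n}0.npz")); im=p["im"]; h=cv2.cvtColor(im,cv2.COLOR_RGB2HSV)
    if n=="top":
        for u,v in[(265,185),(310,190),(207,237),(372,250),(205,215),(240,215)]: print(u,v,h[v,u],p["d"][v,u])
    m=whites(im); bs=[(362,390,190,214),(362,384,230,255),(560,600,275,305)] if n=="top" else [(274,304,262,281),(325,353,256,279)]
    for b in bs: print(n,b,rect(box(m,*b),p,.02))
    hue=(h[...,0]>85)&(h[...,0]<125)&(h[...,1]>12)&(h[...,2]>90)
    if n=="top": 
        print("block",rect(box(hue,248,328,170,235),p,.016))
        g=(h[...,1]<60)&(h[...,2]<160)
        print("tray",rect(box(g,170,245,203,270),p,.024))
    else: print("block",rect(box(hue,275,355,170,230),p,.016))
E
```

```text
265 185 [ 90  17 118] 1.3230152
310 190 [ 93  18 125] 1.331711
207 237 [ 98   9 114] 1.3109891
372 250 [105   3 171] 1.2920338
205 215 [105  13 117] 1.3225158
240 215 [ 19 101 124] 1.3318768
top (362, 390, 190, 214) (array([ 0.57246112, -0.25337109]), np.float64(-0.8939170509701606), (51.450416564941406, 26.26579475402832))
top (362, 384, 230, 255) (array([ 0.45104889, -0.2372041 ]), np.float64(-0.2836423687438705), (51.13892364501953, 26.078872680664062))
top (560, 600, 275, 305) (array([ 0.29042819, -0.89272235]), np.float64(0.0), (0.0, 0.0))
block (array([0.57318237, 0.02784143]), np.float64(-1.5314342441229831), (193.08798217773438, 154.3509979248047))
tray (array([0.46056165, 0.27389395]), np.float64(-1.4922469230752275), (173.46205139160156, 167.20736694335938))
side (274, 304, 262, 281) (array([ 0.44769376, -0.23849164]), np.float64(-0.24608620473546416), (52.70684814453125, 27.783245086669922))
side (325, 353, 256, 279) (array([ 0.57011896, -0.25438147]), np.float64(-0.9201782827423504), (53.0691032409668, 28.152360916137695))
block (array([0.57055322, 0.03662909]), np.float64(-1.5280956263178647), (220.435791015625, 152.20550537109375))
```

```bash
cat > b.py <<'E'
from rig import *
from h import *
O=np.array([.5507,.0269,0]); YAW=.040
TR=np.array([.4606,.2739,0]); TY=.078
def B(x,y,z): c,s=np.cos(YAW),np.sin(YAW); return O+[c*x-s*y,s*x+c*y,z]
def T(x,y,z): c,s=np.cos(TY),np.sin(TY); return TR+[c*x-s*y,s*x+c*y,z]
def rot(yaw,pos):
    "tool down, closing line along y of a thing at this yaw; the half turn with the smaller last joint"
    best=None
    for k in(0,np.pi):
        y=np.array([-np.sin(yaw+k),np.cos(yaw+k),0]); z=np.array([0,0,-1.]); R=np.c_[np.cross(y,z),y,z]
        q=inverse_kinematics(list(pos),R)
        if q is not None and (best is None or abs(q[6])<best[0]): best=(abs(q[6]),R)
    return best[1]
def st(*k):
    s=sense(); print(round(s["time_s"],1),s["position"].round(4) if hasattr(s["position"],'round') else s["position"],"gap",round(s["finger_gap"],4),"gf",round(float(np.max(s["gripper_force"])),1),"F",np.round(s["wrist_force"],1),*k); return s
E
python3 - <<'E'
from b import *
p=dict(np.load("pics/top0.npz")); h=cv2.cvtColor(p["im"],cv2.COLOR_RGB2HSV)
print(rect(box(h[...,2]<45,275,300,225,240),p,.045), B(-.072,0,.045))
P=np.array([.60,-.10,.25]); R=rot(YAW,P)
movep([.5,.2,.3],R); movep(P,R)
command_gripper(.032,30)
move_l([.60,-.10,.05],None,.2)
hit=move_l([.60,-.10,.0],None,.02,until_force=3); st(hit)
move_l([.60,-.10,.15],None,.2)
E
```

```text
(array([0.48077252, 0.02409494]), np.float64(-1.3669257860005555), (25.427734375, 22.593050003051758)) [0.47875759 0.02402077 0.045     ]
6.3 [ 0.6    -0.1     0.0245] gap 0.032 gf 2.4 F [-0.8 -0.1  4.3] True
```

```bash
python3 - <<'E'
from b import *
command_gripper(.06,40)
g=B(-.072,0,.051); R=rot(YAW,g); up=g.copy(); up[2]=.2
movep(up,R); move_l(g,None,.15)
command_gripper(.0,40); s=st("grip")
a0=np.arctan2(.004,.138)
for a in np.arange(.15,2.0,.15):
    x=.066-.138*np.cos(a+a0); z=.041+.138*np.sin(a+a0)
    try: move_l(B(x,0,z+.006),None,.12)
    except Unreachable as e: print("unreach",a,e); break
st(a)
command_gripper(.06)
e=sense()["position"]; move_l(np.array(e)+[0,0,.1],None,.2)
q=B(-.15,-.25,.3); movep(q,R)
for n in("top","side"):
    im,d=camera(n); np.savez(f"pics/{n}1.npz",im=im,d=d,**camera_params(n))
    if n=="side": cv2.imwrite("pics/c3.png",cv2.resize(im[165:285,210:360,::-1],(750,600),interpolation=cv2.INTER_CUBIC))
E
```

```text
9.8 [0.4791 0.0244 0.0514] gap 0.0253 gf 43.9 F [-0.1  1.6  1.7] grip
14.0 [0.6716 0.0322 0.174 ] gap 0.0251 gf 42.6 F [-0.1  6.1  0.3] 1.9499999999999997
```

View pics/c3.png

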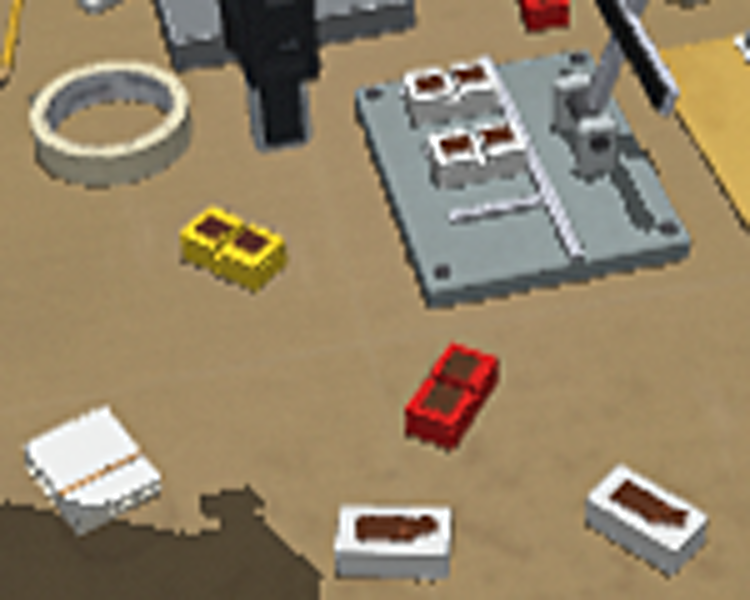

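The lever is open. The cut samples show at (450,90) and (480,150) in the crop, seated against the fences of the left and middle bays. I'll move both to the tray.

```bash
cat >> b.py <<'E'
def pick(xy,yaw,z):
    g=np.array([xy[0],xy[1],z]); R=rot(yaw,g); u=g+[0,0,.1]
    movep(u,R); command_gripper(.05,40); move_l(g,None,.15); command_gripper(.0,40)
    move_l(u,None,.15); s=st("lifted"); return s["finger_gap"]>.022
E
python3 - <<'E'
from b import *
for y,ty in((.062,.035),(0,-.035)):
    if not pick(B(0,y,0)[:2],YAW,.0485): print("MISS"); break
    t=T(0,ty,.14); R=rot(TY,t); movep(t,R)
    hit=move_l(T(0,ty,.034),None,.05,until_force=4); st("placed",hit)
    command_gripper(.045); move_l(t,None,.2)
movep(B(-.15,-.05,.35),rot(YAW,B(-.15,-.05,.35)))
for n in("top","side"):
    im,d=camera(n); np.savez(f"pics/{n}2.npz",im=im,d=d,**camera_params(n))
    if n=="top": cv2.imwrite("pics/c4.png",cv2.resize(im[165:285,170:400,::-1],(800,417),interpolation=cv2.INTER_CUBIC))
    p=camera_params(n); m=whites(im)
    for c in((.571,-.254),(.450,-.238)):
        u,v=proj(p,[*c,.02])[0].astype(int); 
        try: print(n,rect(box(m,u-16,u+17,v-15,v+13),p,.02))
        except Exception as e: print(n,e)
E
```

```text
20.5 [0.5475 0.0884 0.1477] gap 0.0268 gf 39.4 F [ 0.7  0.3 -0.5] lifted
23.3 [0.4578 0.3088 0.0378] gap 0.0271 gf 40.0 F [-1.6 -0.5  3.8] placed True
27.6 [0.55   0.0265 0.1477] gap 0.0272 gf 39.4 F [ 0.6 -0.6 -0.3] lifted
30.4 [0.4633 0.239  0.0378] gap 0.0269 gf 39.9 F [ 0.  -0.3  4.5] placed True
top (array([ 0.57247888, -0.25329659]), np.float64(-0.9062197899418907), (51.65048599243164, 26.231931686401367))
top (array([ 0.45074722, -0.23711617]), np.float64(-0.2836423687438705), (51.767356872558594, 26.078872680664062))
side (array([ 0.57011896, -0.25438147]), np.float64(-0.9201782827423504), (53.0691032409668, 28.152360916137695))
side (array([ 0.44769376, -0.23849164]), np.float64(-0.24608620473546416), (52.70684814453125, 27.783245086669922))
```

View pics/c4.png

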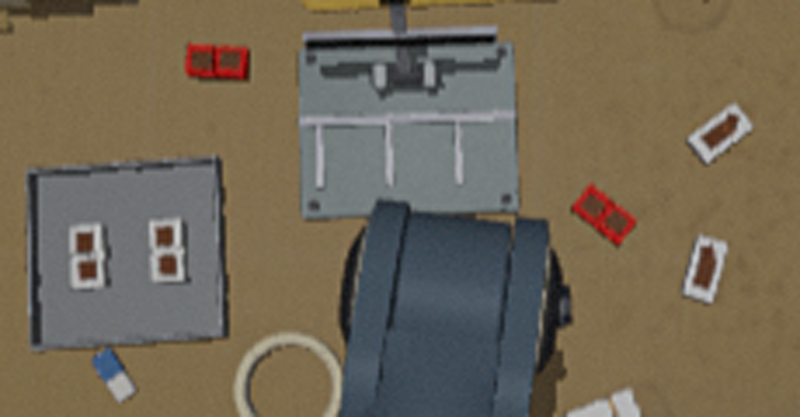

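The top view shows both cut samples flat and slot up in the tray, at (87,255) and (168,250) in the crop. The three bays are empty and the uncut samples haven't moved. Next I'll place the first uncut sample in the left bay.

```bash
cat >> b.py <<'E'
def home(y):
    "held sample -> bay with seat at y: set down short, push to back and side fence held, release, retreat"
    t=B(-.008,y-.007,.14); R=rot(YAW,t); movep(t,R)
    s=st("over")
    if s["finger_gap"]<.022: return False
    h=move_l(B(-.008,y-.007,.043),None,.04,until_force=3); s=st("bed",h); z=s["position"][2]
    h=move_l(B(.008,y-.007,z),None,.02,until_force=8); s=st("back",h)
    i=(s["position"]-O)@[np.cos(YAW),np.sin(YAW),0]; 
    h=move_l(B(i-.0005,y+.007,z),None,.02,until_force=8); st("side",h)
    h=move_l(B(i+.006,(sense()["position"]-O)@[-np.sin(YAW),np.cos(YAW),0],z),None,.02,until_force=8); s=st("back2",h)
    command_gripper(.045); move_l(np.array(sense()["position"])+[0,0,.1],None,.2); return True
E
python3 - <<'E'
from b import *
if pick((.571,-.254),-.912,.0325): print(home(.062))
movep([.42,-.02,.35],rot(YAW,[.42,-.02,.35]))
for n in("top","side"):
    im,d=camera(n); np.savez(f"pics/{n}3.npz",im=im,d=d,**camera_params(n)); p=camera_params(n); m=whites(im)
    for c in((.450,-.238,.02),B(0,.062,.036)):
        u,v=proj(p,c)[0].astype(int)
        try: print(n,rect(box(m,u-12,u+13,v-12,v+12),p,c[2]),c)
        except Exception as e: print(n,e)
    if n=="side": cv2.imwrite("pics/c5.png",cv2.resize(im[165:285,210:360,::-1],(750,600),interpolation=cv2.INTER_CUBIC))
E
```

```text
36.9 [ 0.5702 -0.2542  0.1315] gap 0.027 gf 39.8 F [-0.6 -0.  -0.4] lifted
38.2 [0.5412 0.0798 0.1396] gap 0.0271 gf 39.8 F [-0.4  0.8 -0.1] over
40.2 [0.5405 0.0815 0.0499] gap 0.0267 gf 40.4 F [-0.7 -0.4  3.9] bed True
40.8 [0.5499 0.0822 0.05  ] gap 0.0267 gf 40.3 F [-1.2  0.2  4.7] back True
41.3 [0.5496 0.0897 0.05  ] gap 0.0269 gf 40.4 F [ 0.5 -0.8  5.2] side True
41.6 [0.5497 0.0897 0.0501] gap 0.0273 gf 40.4 F [-0.2 -0.8  4.3] back2 True
True
top (array([ 0.45074722, -0.23711617]), np.float64(-0.2836423687438705), (51.767356872558594, 26.078872680664062)) (0.45, -0.238, 0.02)
top (array([0.55075476, 0.09206404]), np.float64(0.021451621100155416), (52.74236297607422, 27.6600341796875)) [0.54822066 0.08885041 0.036     ]
side (array([ 0.44769376, -0.23849164]), np.float64(-0.24608620473546416), (52.70684814453125, 27.783245086669922)) (0.45, -0.238, 0.02)
side (array([0.56043134, 0.07773528]), np.float64(-0.7950700986863435), (81.0884780883789, 57.481082916259766)) [0.54822066 0.08885041 0.036     ]
```

View pics/c5.png

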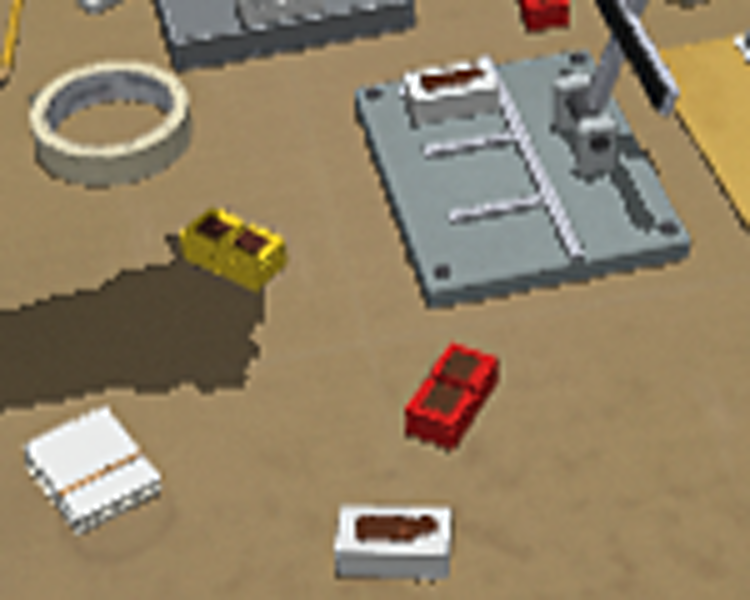

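The first sample is in the left bay at (450,85), resting against the fences. I'll place the second in the right bay, then push both home with closed fingers.

```bash
cat >> b.py <<'E'
def loc():
    d=np.array(sense()["position"])-O; c,s=np.cos(YAW),np.sin(YAW); return np.array([c*d[0]+s*d[1],-s*d[0]+c*d[1]])*1000
def nudge(y):
    "closed fingers push the front face, then the right face"
    command_gripper(0)
    for a,b in(((-.056,y),(-.028,y)),((-.003,y-.044),(-.003,y-.016)),((-.056,y),(-.028,y))):
        movep(B(*a,.13),rot(YAW,B(*a,.13))); move_l(B(*a,.052),None,.15)
        h=move_l(B(*b,.052),None,.02,until_force=6); print("nudge",h,loc().round(1)-[0,y*1000],sense()["wrist_force"])
        move_l(B(*a,.052),None,.1); move_l(B(*a,.13),None,.2)
E
python3 - <<'E'
from b import *
ok=pick((.4495,-.2378),-.265,.0325)
if ok: print(home(-.062)); nudge(-.062); nudge(.062)
movep([.42,-.02,.35],rot(YAW,[.42,-.02,.35])); st()
for n in("top","side"):
    im,d=camera(n); np.savez(f"pics/{n}4.npz",im=im,d=d,**camera_params(n))
    if n=="side": a=cv2.resize(im[180:235,270:360,::-1],(800,489),interpolation=cv2.INTER_CUBIC); cv2.imwrite("pics/c6.png",a)
    else: cv2.imwrite("pics/c7.png",cv2.resize(im[170:240,245:330,::-1],(728,600),interpolation=cv2.INTER_CUBIC))
E
```

```text
47.9 [ 0.4491 -0.2372  0.1318] gap 0.0269 gf 39.3 F [ 0.   0.1 -1.1] lifted
48.8 [ 0.5445 -0.0443  0.1398] gap 0.0268 gf 39.3 F [-0.4 -0.3  0.4] over
50.8 [ 0.5455 -0.0423  0.0496] gap 0.0269 gf 39.8 F [-0.5  0.7  4.6] bed True
51.1 [ 0.5456 -0.0424  0.0496] gap 0.0268 gf 39.8 F [-0.6 -0.1  4.8] back True
51.6 [ 0.5451 -0.035   0.0496] gap 0.0269 gf 39.8 F [ 0.6 -1.6  2.1] side True
51.8 [ 0.5451 -0.0351  0.0496] gap 0.0267 gf 40.0 F [-0.9  0.5  5.2] back2 True
True
nudge True [-37.9   0.1] [ 0.57912458  0.28773676 -0.0482877 ]
nudge True [ -3.1 -25.8] [ 0.99846156 -1.87855123 -0.12031731]
nudge True [-37.9   0.1] [-0.03364111  0.23283009 -0.1699895 ]
nudge True [-38.   0.] [ 0.53251886  0.09450427 -0.71962777]
nudge True [ -3.1 -25.9] [ 0.57754533 -1.30576934  0.87448223]
nudge True [-38.   0.] [0.77909881 0.69385103 0.10226972]
73.0 [ 0.4199 -0.0198  0.3496] gap 0.0002 gf 0.0 F [ 0.2 -0.4 -0.1]
```

View pics/c6.png

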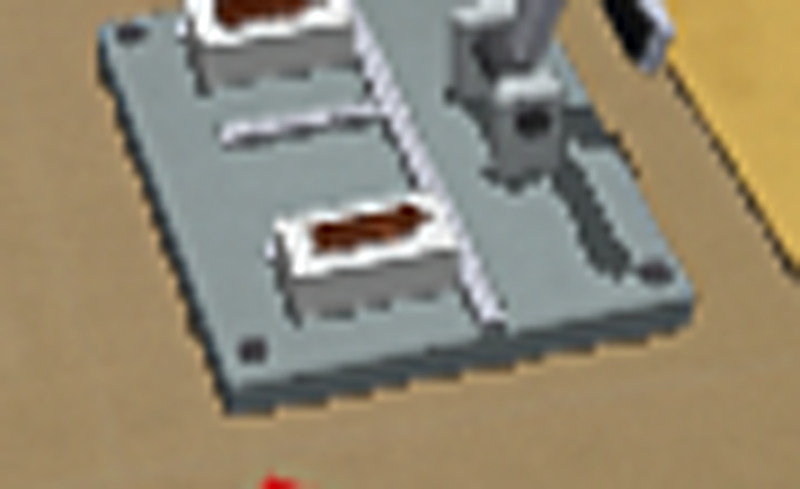

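View pics/c7.png

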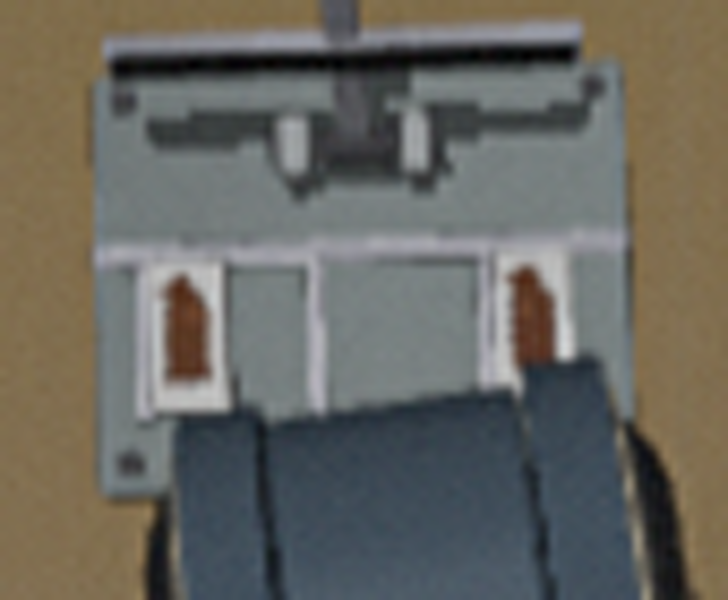

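Both crops show the two uncut samples square against the back and side fences, in the left and right bays. The closed-finger pushes stopped at the nominal −38 mm on both. Now I'll shut the lever.

```bash
python3 - <<'E'
from b import *
a0=np.arctan2(.004,.138)
L=lambda a: B(.066-.138*np.cos(a+a0),0,.047+.138*np.sin(a+a0))
g=L(1.95); u=g+[0,0,.1]; R=rot(YAW,L(.5))
movep(B(-.05,0,.3),R); command_gripper(.06,40); movep(u,R); move_l(g,None,.15); command_gripper(0,40); s=st("grip")
if s["finger_gap"]>.02:
    for a in np.arange(1.8,.14,-.15): move_l(L(a),None,.12)
    h=move_l(L(.05),None,.06); h=move_l(L(-.04),None,.03,until_force=15); st("shut",h,L(0)); 
    command_gripper(.06); move_l(np.array(sense()["position"])+[0,0,.15],None,.2)
q=[.40,-.15,.4]; movep(q,R); st()
for n in("top","side"):
    im,d=camera(n)
    if n=="side": a=im[125:260,205:360,::-1]
    else: b=im[165:285,170:400,::-1]
cv2.imwrite("pics/c8.png",np.vstack([cv2.resize(a,(575,300),interpolation=cv2.INTER_CUBIC),cv2.resize(b,(575,300),interpolation=cv2.INTER_CUBIC)]))
E
```

```text
78.1 [0.6721 0.0323 0.1747] gap 0.0255 gf 41.3 F [0.3 2.3 4.5] grip
82.8 [0.4792 0.0244 0.0513] gap 0.0254 gf 44.0 F [-1.   1.2  8.9] shut True [0.47881548 0.02402308 0.05099832]
85.2 [ 0.4    -0.1487  0.3985] gap 0.0598 gf 0.0 F [0.7 0.8 0.3]
```

View pics/c8.png

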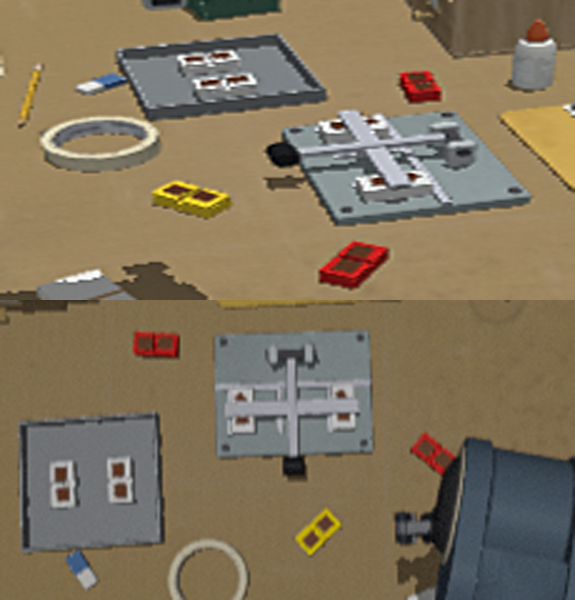

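The lever is shut with its bar across both uncut samples, at (240,408) and (342,405). The cut samples lie flat in the tray at (63,483) and (120,478). Handing in.

```bash
python3 -c "
from rig import *
print(finish_job())"
```

```text
the job is handed in; nothing more can be done
None
```

I handed the job in at about 85 s, and `finish_job()` gave no verdict: both cut samples lie flat in the tray, both uncut samples are home against the fences in the left and right bays, and the lever is shut on them.

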